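# Fill the roller cassette from the scoop and close it

## Task

Carry the scoop of steel rollers to the cassette and tip them down its infeed ramp so that they roll into the grooves, then set the empty scoop upright back on the bench and put any roller still lying loose, on the bench or astray on the cassette, into a free groove too (letting it roll down the ramp will do). When every roller lies down in a groove, gently lower the cover plate level over the two pins until it rests on the rails, and swing the latch fully over it. Do not tip, shift or bump away the solvent bottle, the ring gauge or the tape roll.

Things in the scene. Friction and masses are not known exactly. Their poses are not given: they have to be found in the camera images.
- tray: Cassette fixed to the bench: grey base plate 194 x 275 mm with two level side rails, a sloping grooved bed between them, an infeed ramp and an end block. Origin: on the bench under the middle of the bed; z up, x parallel to the grooves, y along it towards the infeed (rollers roll in -y). Rails: tops 75 mm above the bench, |x| = 65 to 91, y = -97 to 97 mm. End block: y = -94 to -128 mm, 75 mm high
- pin_a (a point): Tip of the steel pin on the +x rail, at (78, 0, 97) mm in the cassette's frame; the pin is 12 mm in diameter for its lower 11 mm, then tapers to 5 mm, 22 mm tall above the rail top in all
- pin_b (a point): Tip of the other, like pin, on the -x rail, at (-78, 0, 97) mm in the cassette's frame
- bed: Grooved bed, fixed in the cassette, 130 mm wide between the rails. Origin on the deck surface, 36 mm above the cassette's origin; y up the 14 degree slope, z square to the deck. 8 shallow grooves along x, 18.4 mm apart, centred at y = 64.4, 46.0 .. -64.4 mm. Rollers roll down over them to the stop and pack from the low end, one in each groove, all but touching, centres at z = 8 to 9 mm
- infeed (a point): Middle of the cassette's plain infeed ramp, on its surface, at (0, 124, 67) mm in its frame (bed y = 128 mm): where rollers are to be tipped or let go. The ramp continues the deck at the same slope from bed y = 70 up to 152 mm, where it is open; low curbs 14 mm above it, 130 mm apart, bound it past the rails. Rollers let go there roll down by themselves
- scoop: Sheet-steel scoop, 122 (x) x 110 (y) mm, walls 46 mm high, mouth open on its -y side, 0.25 kg. Origin under its middle, on the bench. Its floor climbs 8 degrees to the mouth, so rollers stay at the back until it is tipped further; 30 to 35 degrees mouth-down empties it. A black handle bar spans above it along x. Its foot ends 25 mm from the origin on the mouth side: the lip overhangs
- scoop_lip (a point): Middle of the scoop's pouring lip: at (0, -55, 23) mm in the scoop's frame
- scoop_grip (a point): Middle of the scoop's handle bar, at (0, 4, 88) mm in the scoop's frame; the bar is 14 mm thick (y), 24 mm tall, 114 mm long; grip it across its thickness
- cover: Flat aluminium cover plate, 182 (x) x 170 (y) x 6 mm, 0.4 kg, with two 15 mm holes at x = +-78 mm, y = 0, the same either way round. Origin: centre of its underside. A black bar handle along x on its top. Seated, its origin is over the cassette's origin, 75 mm above the bench, x along the cassette's x
- cover_grip (a point): Middle of the cover's handle bar, 47 mm above the plate's underside; the bar is 80 mm long (x), 14 mm thick (y), 18 mm tall; grip across the 14 mm
- latch (a joint): Latch angle, rad: 0 = open, bar along the cassette's +x over the end block; 1.57 = closed, bar along +y over the cover (stop at 1.6). Vertical pivot at (0, -112) mm in the cassette's frame, counter-clockwise from above closes; light friction (0.03 N m), stays where left. Bar underside 84 mm above the bench, 3 mm over a seated cover
- latch_knob (a point): Middle of the upright round black knob on the latch bar, 14 mm diameter, standing 29 mm above the bar's top (bar top 91 mm, knob top 120 mm above the bench; this point 106 mm), 52 mm from the pivot
- bottle: Bystander: white square solvent dispenser bottle with a steel pump dish, 65 x 66 x 144 mm; origin under its middle; leave alone
- gauge: Bystander: steel ring gauge lying flat, 60 mm across, 16 mm high; origin under its middle; leave alone
- tape: Bystander: roll of cream tape lying flat, 98 mm across, 25 mm high; origin under its middle; leave alone
- roller_0: Plain steel-coloured roller (round rod), 18 mm diameter, 110 mm long, 0.07 kg, starts in the scoop, lying along the scoop's x; origin at its centre, x along its axis (y and z turn as it rolls). May be absent (None)
- roller_1: Plain steel-coloured roller (round rod), 18 mm diameter, 110 mm long, 0.07 kg, starts in the scoop, lying along the scoop's x; origin at its centre, x along its axis (y and z turn as it rolls). May be absent (None)
- roller_2: Plain steel-coloured roller (round rod), 18 mm diameter, 110 mm long, 0.07 kg, starts in the scoop, lying along the scoop's x; origin at its centre, x along its axis (y and z turn as it rolls). May be absent (None)
- roller_3: Plain steel-coloured roller (round rod), 18 mm diameter, 110 mm long, 0.07 kg, starts in the scoop, lying along the scoop's x; origin at its centre, x along its axis (y and z turn as it rolls). May be absent (None)
- roller_4: Plain steel-coloured roller (round rod), 18 mm diameter, 110 mm long, 0.07 kg, starts in the scoop, lying along the scoop's x; origin at its centre, x along its axis (y and z turn as it rolls). May be absent (None)
- roller_5: Plain steel-coloured roller (round rod), 18 mm diameter, 110 mm long, 0.07 kg, starts loose on the bench; origin at its centre, x along its axis (y and z turn as it rolls). May be absent (None)
- roller_6: Plain steel-coloured roller (round rod), 18 mm diameter, 110 mm long, 0.07 kg, starts loose on the bench; origin at its centre, x along its axis (y and z turn as it rolls). May be absent (None)

How it is judged:
By the outcome, as a careful person would: the job done as asked, in the order asked, and still so for the second after the job is handed in, with the robot touching nothing.
Of roller_4, roller_5, roller_6 only 1 to 3 are there at a start; the rules pass over those that are not, and their reading is None.
At some moment in a run one of cover, scoop may be knocked a few centimetres aside while the robot is not near it.
It also fails if it takes over 208 s, if anything falls off the work surface, if the arm or the gripper's body presses on something with over 40 N, if the wrist force passes 120 N, or if a joint passes its speed limit or range.

## Robot

A 6-joint arm with a two-finger parallel gripper is mounted at the origin on a cart in front of the work surface, level with it; the furniture and walls round the work are solid. World frame = base frame: x ahead of the robot, y to its left, z up, the work surface at z = 0. Lengths are in m, angles in rad, forces in N, time in s.
With the tool pointing down it reaches from about 0.425 to 0.95 m from the base axis. Payload 3.5 kg.
Tool frame: the origin (TCP) lies at the very end of the fingers, on their centre line; the grasp point (between the pads) lies 19 mm behind it; z points along the fingers, y is the line along which they close (so a half turn about z gives the same grasp; the last joint's range is limited). The gripper opens to 85 mm and grips with 20 to 120 N. Pads are 22 mm wide; open, the fingers measure 114 mm over their backs; the gripper's body (76 mm by 85 mm) begins 54 mm behind the grasp point. The pads swing forward as they close: fully open they stand 13 mm farther back than shut.
Start: joints at [1.026, 0.286, 1.577, -0, 1.279, -0.15], TCP at [0.26, 0.623, 0.231] pointing down, gripper open.
Joint ranges: [-2.77, 2.77], [-0.9, 2.22], [0.21, 2.48], [-1.53, 4.67], [0.24, 2.81], [-2.84, 2.84]. Speed limits (rad/s): [2.79, 2.79, 3.14, 3.14, 3.14, 3.14].

## Interface

Orientations are given as a unit quaternion [x, y, z, w].
In Python, from plant import ctrl gives the robot as it stands.
- The arm moves only by the tool send_path, called after "Emit:" as name(argument=value, ...) on one line, values as JSON. Schema: {"type":"object","properties":{"motion":{"type":"array","items":{"type":"array","items":{"type":"number"},"minItems":7,"maxItems":7},"minItems":1,"maxItems":10},"grip_n":{"type":"number"},"only":{"type":"string"},"quiet":{"type":"boolean"},"lines":{"type":"string"}},"required":["motion"],"additionalProperties":false}. motion is a list of rows, 1 to 10 of them, each of 7 numbers: dx, dy, dz in cm, then a rotation vector rx, ry, rz in units of 0.2 rad, then the opening from 0.0 (shut) to 1.0 (fully open); each row is the pose to reach, as a shift and turn from the pose commanded when the call began, along the tool's axes at that moment; what a row does not reach only later rows make up. A row lasts 1/8 s, in which the tool goes at most 0.0625 m and 0.188 rad, less where a joint would pass 70% of its speed; a pose out of reach is approached as far as the arm can. The fingers move at their own pace and stop on an object; grip_n is the grip in N (left out, the last holds). Time passes only in rows, so rows that do not move let the fingers close. The tool returns the time, the measured TCP pose, the force, the opening and the grip force at its end. only (a regular expression) keeps the lines of the reply that match it, lines (a string "A,B") keeps lines A to B, and quiet returns only ok. Input that does not fit is refused with a message, and nothing moves.
- ctrl.get_state(): the state, without advancing time (a new reading comes with each control period).
- ctrl.read_camera(name): name is "scene" or "top"; returns a dict with "pixels" (400x640x3 uint8, red, green, blue), "camera_matrix" (3x3 intrinsics, pixels), "xyz" and "orientation" of the camera in the world. Camera axes: x right, y down, z forward; pixel columns grow to the right and rows downward; lengths in m; the calibration is good to about 2 mm. A picture is of the moment at which its call begins. There is no depth.
- ctrl.sign_off(): hands the job in; it is judged then, once.
The state is a dict: "time": time; "qpos": joint angles; "dq": joint speeds; "joint_efforts": joint torques, N m; "eef_pos": TCP position; "tcp_rot": TCP orientation; "contact_force": force on the tool from outside, world axes, zero at the start; "wrist_torque": the same for the moment, N m; "opening": opening from 0.0 (shut) to 1.0 (fully open); "finger_force": force on a finger pad.
Only numpy, scipy, OpenCV 4.12 (cv2) and the standard library are available. Lean on these libraries where they do the work, as an engineer would, in place of code of your own. Each camera call takes 0.05 s, during which the arm holds its last target. There are 200 camera calls.

## Working session

There is one attempt and no reset: what is moved stays moved. The work goes in short steps, Python scripts to look and compute and a tool call to move; the robot and the scene stay as the last step left them, time stands still between calls to the robot, and variables do not carry over. Pictures are saved under pics/ and viewed, at most 14 in all, crops included, and the job is handed in when it is done.

```bash
ls; mkdir -p pics; python3 - <<'E'
from plant import ctrl
import cv2
for n in("scene","top"):
    c=ctrl.read_camera(n); cv2.imwrite(f"pics/{n}0.png",c["pixels"][:,:,::-1]); print(n,c["camera_matrix"],c["xyz"],c["orientation"])
print(ctrl.get_state())
E
```

```text
pics
plant.py
scene [[471.11592432   0.         320.6014072 ]
 [  0.         471.11592432 192.23544933]
 [  0.           0.           1.        ]] [-0.18177922  0.83156078  0.73765735] [-0.32691921  0.79850132 -0.47270552  0.1790781 ]
top [[395.7335754    0.         322.66912734]
 [  0.         395.7335754  206.10736199]
 [  0.           0.           1.        ]] [ 0.48802346 -0.00324696  1.26095494] [-0.70463883  0.70875104 -0.02147586  0.02636027]
{'time': 0.1, 'qpos': array([ 1.02596953e+00,  2.87108583e-01,  1.57806686e+00, -9.82239259e-06,
        1.27859372e+00, -1.50021710e-01]), 'dq': array([-0.00110979,  0.0004512 , -0.00360593,  0.00106002,  0.00071365,
        0.00087168]), 'joint_efforts': array([ 2.55776831e-04, -4.07296014e+01, -2.93699151e+01, -1.34660540e-04,
        3.47942230e-03,  2.21029859e-05]), 'eef_pos': array([0.25929393, 0.62255247, 0.23004486]), 'tcp_rot': array([ 1.96121472e-01,  9.80579004e-01, -1.02483471e-03, -3.66105000e-04]), 'contact_force': array([-0.02858892, -0.13555639,  0.56554343]), 'wrist_torque': array([-0.0199518 ,  0.00574675,  0.00675054]), 'finger_force': 0.0, 'opening': 1.0025283911382243}
```
View pics/top0.png

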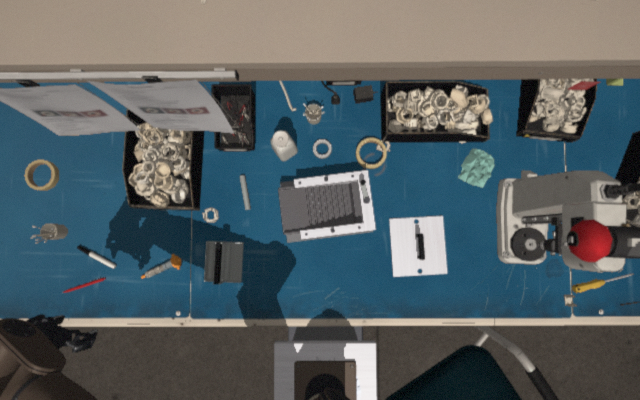

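View pics/scene0.png

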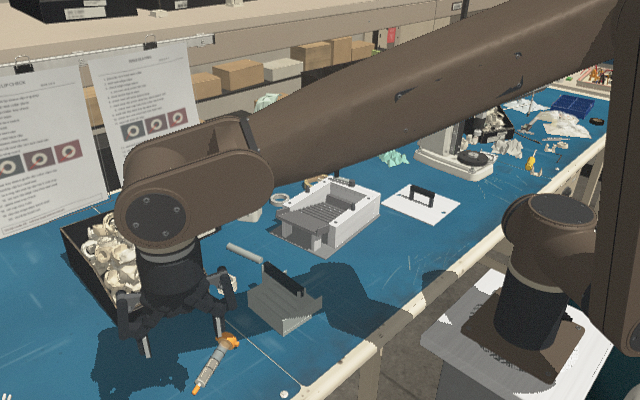

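The top view shows the scoop at (224,262), one loose roller at (245,192), the cassette at (327,207) with its infeed at the left, the cover at (418,246), the bottle at (284,145), the gauge at (322,149) and the tape at (372,152). I'll zoom in.

```bash
cat > h.py <<'E'
from plant import ctrl
import cv2, numpy as np
from scipy.spatial.transform import Rotation as R
def cam(n): return ctrl.read_camera(n)
def ray(c,u,v,z):
    "pixel -> world point on the plane at height z"
    d=R.from_quat(c["orientation"]).apply(np.linalg.solve(c["camera_matrix"],[u,v,1.]))
    o=np.array(c["xyz"]); return o+d*(z-o[2])/d[2]
def proj(c,p):
    q=R.from_quat(c["orientation"]).inv().apply(np.atleast_2d(p)-c["xyz"])@np.array(c["camera_matrix"]).T
    return q[:,:2]/q[:,2:]
def crop(c,name,x0,y0,x1,y1,s):
    cv2.imwrite(f"pics/{name}.png",cv2.resize(c["pixels"][y0:y1,x0:x1,::-1],None,fx=s,fy=s,interpolation=cv2.INTER_CUBIC))
def go(p,Rt):
    "shift and turn (tool axes) from the present measured pose to a TCP pose"
    s=ctrl.get_state(); r=R.from_quat(s["tcp_rot"])
    return r.inv().apply(np.array(p)-s["eef_pos"]).round(4),(r.inv()*Rt).as_rotvec().round(4)
E
python3 - <<'E'
from h import *
c=cam("top"); crop(c,"top1",190,130,455,295,3)
E
```

View pics/top1.png

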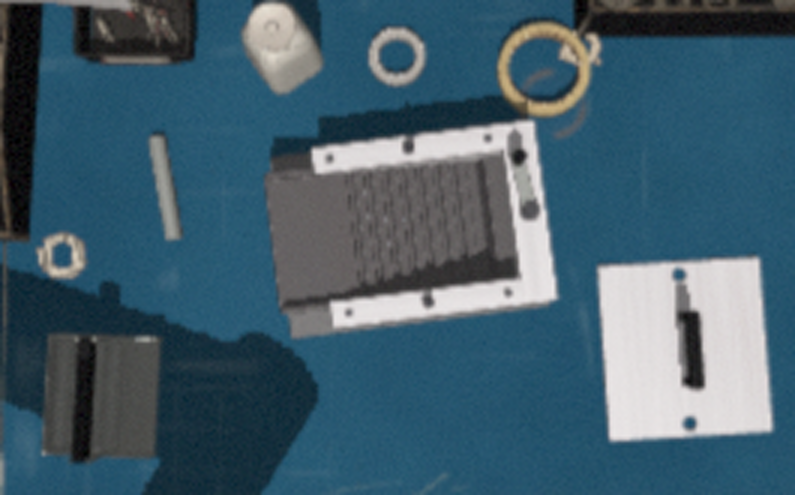

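```bash
python3 - <<'E'
from h import *
c=cam("scene"); s=cam("top"); 
a=cv2.resize(c["pixels"][235:345,215:375,::-1],None,fx=4,fy=4,interpolation=cv2.INTER_CUBIC)
cv2.imwrite("pics/sc1.png",a)
t=s
p=lambda u,v,z: ray(t,190+u/3,130+v/3,z)
pa=p(408,146,.09);pb=p(428,300,.09);print(pa,pb,np.linalg.norm(pa-pb),"tray",(pa+pb)/2)
d=pa-pb; print("tray x ang",np.arctan2(d[1],d[0]))
print("pivot",p(530,210,.091),"knob",p(518,156,.12))
a,b=p(679,274,.006),p(690,423,.006); print("cover",a,b,np.linalg.norm(a-b),(a+b)/2,np.arctan2(*(a-b)[1::-1]))
a,b=p(158,135,.009),p(173,238,.009); print("roller",(a+b)/2,np.linalg.norm(a-b),np.arctan2(*(a-b)[1::-1]))
print("handle ends",p(87,338,.1),p(83,460,.1))
print("bottle",p(282,80,0),"gauge",p(397,56,.01),"tape",p(545,68,.02))
px=t["pixels"][242:286,200:248].astype(int).sum(2)//3
for r in (6,14,20,26,34): print(px[r])
E
```

```text
[ 0.64928902 -0.00575731  0.09      ] [ 0.49650089 -0.02450568  0.09      ] 0.15393411388535586 tray [ 0.57289495 -0.01513149  0.09      ]
tray x ang 0.12209789441967406
pivot [ 0.5846856  -0.12589402  0.091     ] knob [ 0.63472692 -0.11194962  0.12      ]
cover [ 0.52299823 -0.29098859  0.006     ] [ 0.36713329 -0.2991183   0.006     ] 0.15607681439066645 [ 0.44506576 -0.29505344  0.006     ] 0.05211145501999874
roller [0.61902456 0.25163791 0.009     ] 0.11117809523042416 0.15151210345379407
handle ends [0.46128623 0.30866099 0.1       ] [0.34352438 0.31111263 0.1       ]
bottle [0.73398035 0.12898098 0.        ] gauge [0.75705344 0.00520926 0.01      ] tape [ 0.74095962 -0.15114097  0.02      ]
[48 45 50 46 48 58 69 70 66 71 73 76 77 70 68 48 33 31 31 27 14 26 67 77
 75 71 74 80 77 77 73 70 74 75 75 79 80 76 78 80 77 76 76 54 44 41 41 41]
[48 50 46 44 48 87 76 67 66 72 78 78 78 72 68 42 21 22 16 16  8 44 74 74
 69 75 77 78 82 74 69 74 77 76 77 78 76 77 76 81 79 74 64 47 44 44 40 47]
[41 45 41 41 51 69 67 59 65 76 80 78 73 71 58 36 15 16 18 16 28 60 77 72
 70 72 78 80 80 73 73 75 74 76 75 76 75 76 78 77 75 75 59 43 42 44 43 41]
[78 77 64 51 63 63 68 67 75 79 77 74 73 69 44 18 17 19 22 19 34 69 75 71
 71 73 79 77 76 69 72 75 75 72 77 77 77 75 73 76 76 74 50 40 42 42 36 39]
[97 92 83 79 79 67 65 67 74 79 74 76 67 71 39 20 24 13 14 15 52 70 72 69
 73 74 72 73 70 71 75 75 74 74 76 76 78 71 77 79 77 64 52 42 39 45 37 47]
```

View pics/sc1.png

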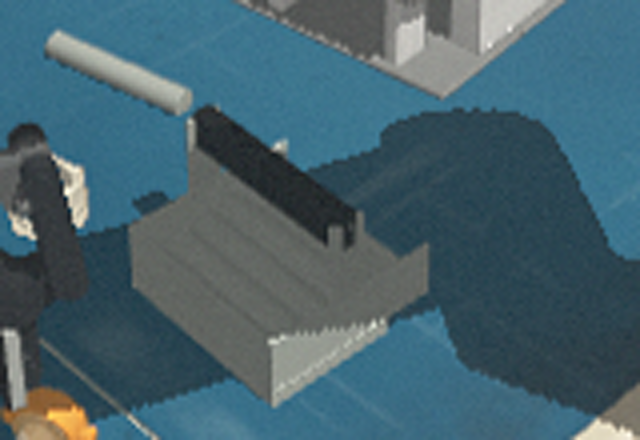

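The scene crop shows the scoop's mouth facing the cassette (world -y), with the rollers at its back near crop (230,260). One loose roller lies at crop (118,72). The cassette comes out at (0.573,-0.015) with yaw 0.12. The pivot, pin spacing and roller length all agree with the given sizes. Next I'll work out the move to the scoop handle.

```bash
cat >> h.py <<'E'
def down(a):
    "tool pointing down, its y along world angle a (of the two half turns: call with a or a+pi)"
    y=np.array([np.cos(a),np.sin(a),0]); z=np.array([0,0,-1.]); return R.from_matrix(np.c_[np.cross(y,z),y,z])
E
python3 - <<'E'
from h import *
print(go([.402,.311,.16],down(np.pi/2-.025)),go([.402,.311,.069],down(np.pi/2-.025)))
t=cam("top")
# rails: white mask of the cassette
p=t["pixels"][160:250,275:385].astype(int); m=((p.min(2)>165)*255).astype(np.uint8)
cs=sorted(cv2.findContours(m,cv2.RETR_EXTERNAL,cv2.CHAIN_APPROX_NONE)[0],key=cv2.contourArea)[-2:]
for k in cs:
    b=cv2.boxPoints(cv2.minAreaRect(k))+[275,160]
    print(cv2.contourArea(k),[ray(t,*q,.075).round(4).tolist() for q in b])
E
```

```text
(array([-0.2515, -0.2329,  0.0709]), array([-0.0011, -0.0004, -0.3698])) (array([-0.2516, -0.2328,  0.1619]), array([-0.0011, -0.0004, -0.3698]))
1460.0 [[0.6496, 0.0929, 0.075], [0.6763, -0.1313, 0.075], [0.497, -0.1512, 0.075], [0.4706, 0.0708, 0.075]]
```

The manual's scale: shifts go in cm and turns go in units of 0.2 rad. Converting my numbers, 0.07 m is 7, -0.2515 m is -25.15, -0.18 rad is -0.9.

Emit:
send_path(motion=[[-4.2, -3.9, 0, 0, 0, -0.3, 1], [-8.4, -7.8, 0, 0, 0, -0.6, 1], [-12.6, -11.7, 2, 0, 0, -0.9, 1], [-16.8, -15.6, 4, 0, 0, -1.25, 1], [-21, -19.5, 6, 0, 0, -1.55, 1], [-25.15, -23.29, 7, 0, 0, -1.85, 1], [-25.15, -23.29, 10, 0, 0, -1.85, 1], [-25.15, -23.29, 13, 0, 0, -1.85, 1], [-25.15, -23.29, 16.25, 0, 0, -1.85, 1], [-25.15, -23.29, 16.25, 0, 0, -1.85, 1]], grip_n=70)

```text
time: 1.55
eef_pos: [0.4001, 0.3102, 0.0663]
tcp_rot: [0.013, 1.0, -0.001, -0.003]
contact_force: [-0.2, 0.3, 0.3]
opening: 1.003
finger_force: 0.0
```

Emit:
send_path(motion=[[0, 0, 0, 0, 0, 0, 0.3], [0, 0, 0, 0, 0, 0, 0], [0, 0, 0, 0, 0, 0, 0], [0, 0, 0, 0, 0, 0, 0], [0, 0, 0, 0, 0, 0, 0], [0, 0, 0, 0, 0, 0, 0]], grip_n=70)

```text
time: 2.3
eef_pos: [0.4027, 0.3119, 0.0696]
tcp_rot: [0.012, 1.0, 0.001, 0.001]
contact_force: [-0.6, 1.2, 3.2]
opening: 0.153
finger_force: 70.1
```

```bash
cat >> h.py <<'E'
TO=np.array([.572,-.0145,0]); TY=R.from_euler("z",.119)
def cas(p): return TO+TY.apply(p)
def pour(lip,deg,yaw=.119):
    Rs=R.from_euler("z",yaw)*R.from_euler("x",deg,degrees=True)
    return cas(lip)+Rs.apply([0,.059,.046]), Rs*down(np.pi/2)
E
```

Emit:
send_path(motion=[[0, 0, -1, 0, 0, 0, 0], [0, 0, -3, 0.25, 0, 0, 0], [0, 0, -5.5, 0.5, 0, 0, 0], [0, 0, -8, 0.75, 0, 0, 0], [0, 0, -10.5, 0.85, 0, 0, 0], [0, 0, -12, 0.85, 0, 0, 0], [0, 0, -13, 0.85, 0, 0, 0]], grip_n=80)

```text
time: 3.18
eef_pos: [0.4016, 0.3109, 0.1986]
tcp_rot: [0.012, 0.996, -0.085, -0.002]
contact_force: [0.2, 0.2, -5.0]
opening: 0.151
finger_force: 78.2
```

```bash
python3 - <<'E'
from h import *
print(ctrl.get_state()["tcp_rot"])
for l,d in (([0,.15,.12],-10),([0,.15,.12],0)): print(d,go(*pour(l,d)))
crop(cam("scene"),"sc2",150,80,480,330,2)
E
```

```text
[ 0.01237501  0.99629199 -0.08512518 -0.00168109]
-10 (array([-0.1475, -0.0983,  0.0609]), array([ 0.0041, -0.0259, -0.1416]))
0 (array([-0.1485, -0.1071,  0.0513]), array([-0.1701, -0.0135, -0.1435]))
```

View pics/sc2.png

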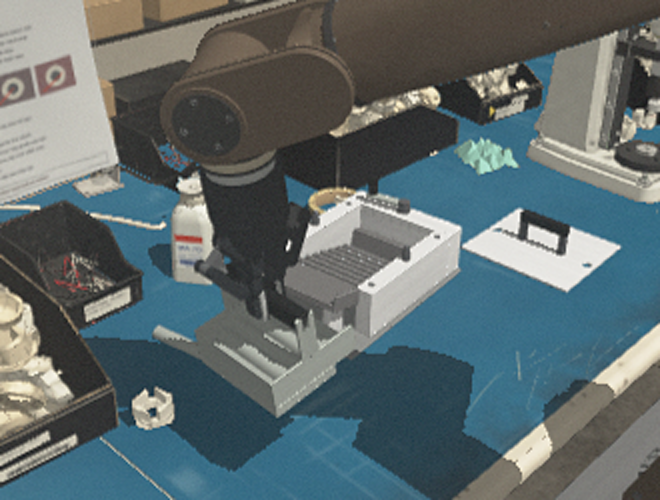

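Scaled: -0.1475 m is -14.75, -0.098 m is -9.8, -0.12 rad is -0.6.

Emit:
send_path(motion=[[-1, -0.7, 0, 0, 0, -0.05, 0], [-3, -2, 0, 0, 0, -0.15, 0], [-5.5, -3.7, 0, 0, 0, -0.25, 0], [-8, -5.4, 1, 0, 0, -0.35, 0], [-10.5, -7, 2, 0, 0, -0.5, 0], [-12.5, -8.4, 3, 0, 0, -0.6, 0], [-14, -9.3, 4.5, 0, -0.1, -0.7, 0], [-14.7, -9.8, 5.5, 0, -0.125, -0.7, 0], [-14.75, -9.8, 6, 0, -0.125, -0.7, 0], [-14.75, -9.8, 6, 0, -0.125, -0.7, 0]])

```text
time: 4.47
eef_pos: [0.5462, 0.201, 0.1555]
tcp_rot: [-0.058, 0.995, -0.085, 0.004]
contact_force: [0.1, 0.6, -4.9]
opening: 0.149
finger_force: 78.3
```

```bash
python3 - <<'E'
from h import *
for l,d in (([0,.135,.10],0),([0,.124,.078],8),([0,.122,.076],12),([0,.122,.076],20),([0,.122,.076],35)): print(d,go(*pour(l,d)))
t=cam("top"); crop(t,"top3",190,130,390,280,4)
# expected lip middle with present tool pose
s=ctrl.get_state(); Rs=R.from_quat(s["tcp_rot"])*down(np.pi/2).inv()
for x in(-.061,.061): print(proj(t,s["eef_pos"]+Rs.apply([x,-.059,-.046])), (proj(t,s["eef_pos"]+Rs.apply([x,-.059,-.046]))-[190,130])*4)
E
```

```text
0 (array([-0.    , -0.0211,  0.0133]), array([-0.17  , -0.0012, -0.0015]))
8 (array([-0.0001, -0.0364,  0.0303]), array([-0.3097, -0.0011, -0.0016]))
12 (array([-0.0001, -0.0425,  0.0298]), array([-0.3795, -0.001 , -0.0017]))
20 (array([-0.0001, -0.0519,  0.0252]), array([-0.5191, -0.0009, -0.0017]))
35 (array([-0.0001, -0.0707,  0.0202]), array([-7.809e-01, -7.000e-04, -1.900e-03]))
[[279.61917481 231.19439795]] [[358.47669924 404.77759178]]
[[274.75091391 189.34083395]] [[339.00365563 237.36333582]]
```

View pics/top3.png

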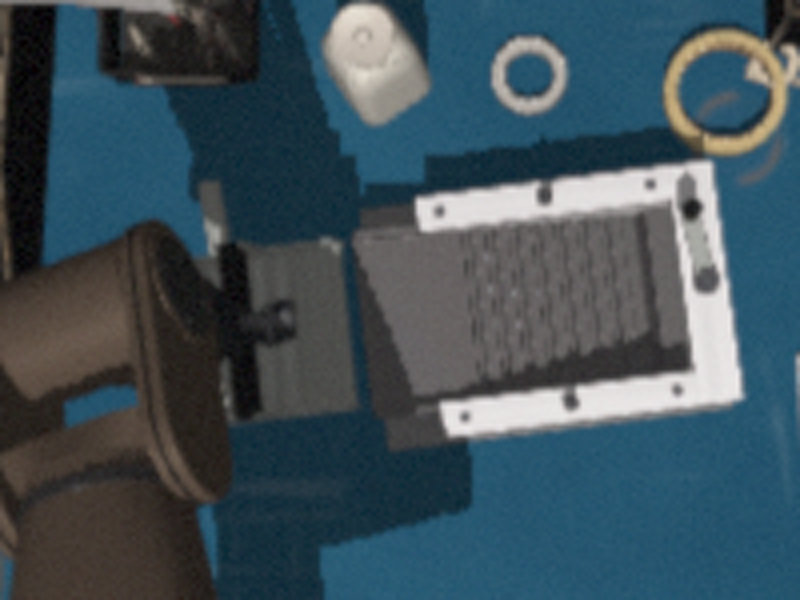

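Scaled: -0.001 m is -0.1, -0.0519 m is -5.19, -0.52 rad is -2.6.

Emit:
send_path(motion=[[-0.1, -1, 0.6, -0.4, 0, 0, 0], [-0.1, -2.1, 1.33, -0.85, 0, 0, 0], [-0.1, -2.9, 2.2, -1.2, 0, 0, 0], [-0.1, -3.64, 3, -1.55, 0, 0, 0], [-0.1, -3.95, 3, -1.725, 0, 0, 0], [-0.1, -4.25, 3, -1.9, 0, 0, 0], [-0.1, -4.5, 2.85, -2.05, 0, 0, 0], [-0.1, -4.7, 2.75, -2.2, 0, 0, 0], [-0.1, -4.9, 2.65, -2.4, 0, 0, 0], [-0.1, -5.19, 2.52, -2.6, 0, 0, 0]])

```text
time: 5.78
eef_pos: [0.5555, 0.1452, 0.1415]
tcp_rot: [-0.059, 0.983, 0.173, -0.008]
contact_force: [1.4, -1.7, -0.6]
opening: 0.15
finger_force: 79.0
```

```bash
python3 - <<'E'
from h import *
print(go(*pour([0,.122,.076],35)))
t=cam("top"); crop(t,"top4",270,150,390,250,5)
E
```

```text
(array([ 0.0025, -0.0136, -0.0113]), array([-0.2621,  0.0037,  0.0013]))
```

View pics/top4.png

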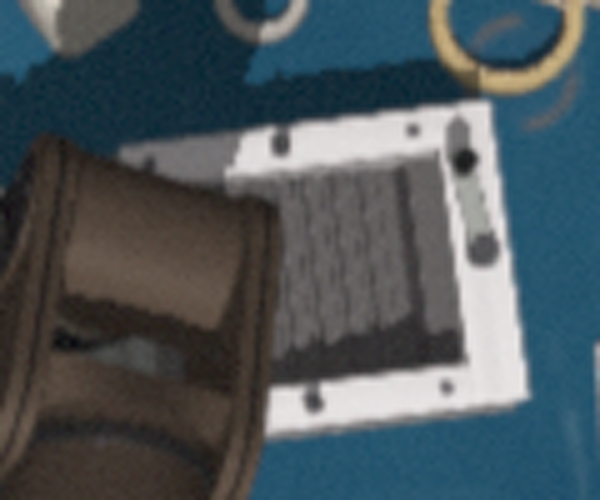

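Emit:
send_path(motion=[[0, 0, -0.2, 0, 0, 0, 0], [0, 0, -0.4, 0, 0, 0, 0], [0, 0, -0.4, 0, 0, 0, 0], [0, 0, -0.4, 0, 0, 0, 0]])

```text
time: 6.32
eef_pos: [0.5543, 0.145, 0.1437]
tcp_rot: [-0.058, 0.983, 0.174, -0.01]
contact_force: [1.1, 0.1, -1.8]
opening: 0.146
finger_force: 78.6
```

```bash
python3 - <<'E'
from h import *
print(go(*pour([0,.122,.076],20)),go(*pour([0,.122,.076],35)))
c=cam("scene"); crop(c,"sc5",180,90,420,290,3)
E
```

```text
(array([ 0.0014, -0.0003,  0.0045]), array([ 0.0008,  0.0008, -0.0008])) (array([ 0.0014, -0.0142, -0.0092]), array([-0.261 ,  0.0009, -0.0007]))
```

View pics/sc5.png

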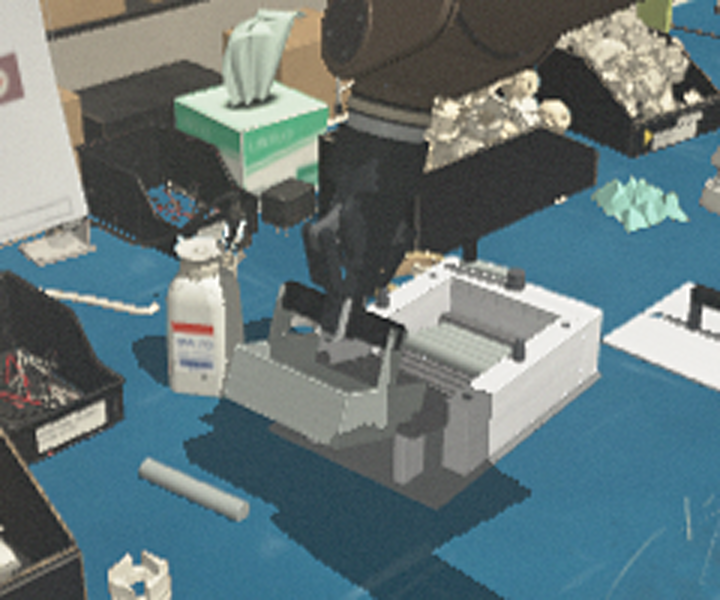

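Scaled: -0.0142 m is -1.42, -0.003 m is -0.3, -0.26 rad is -1.3.

Emit:
send_path(motion=[[0, -0.3, -0.3, -0.25, 0, 0, 0], [0, -0.6, -0.6, -0.55, 0, 0, 0], [0, -0.9, -0.9, -0.85, 0, 0, 0], [0, -1.2, -1.2, -1.1, 0, 0, 0], [0, -1.42, -1.35, -1.3, 0, 0, 0], [0, -1.42, -1.35, -1.3, 0, 0, 0], [0, -1.42, -1.35, -1.3, 0, 0, 0], [0, -1.42, -1.35, -1.3, 0, 0, 0]])

```text
time: 7.38
eef_pos: [0.5567, 0.1272, 0.152]
tcp_rot: [-0.056, 0.952, 0.3, -0.017]
contact_force: [-0.3, -0.1, -1.5]
opening: 0.15
finger_force: 78.8
```

```bash
python3 - <<'E'
from h import *
c=cam("scene"); crop(c,"sc6",250,160,400,260,5)
print(go([.40,.31,.2],down(np.pi/2-.025)))
print(go(*pour([0,.2,.16],0)))
E
```

```text
(array([0.134 , 0.1915, 0.075 ]), array([ 0.6086, -0.0423,  0.139 ]))
(array([0.0017, 0.1264, 0.0224]), array([ 6.096e-01,  1.600e-03, -5.000e-04]))
```

View pics/sc6.png

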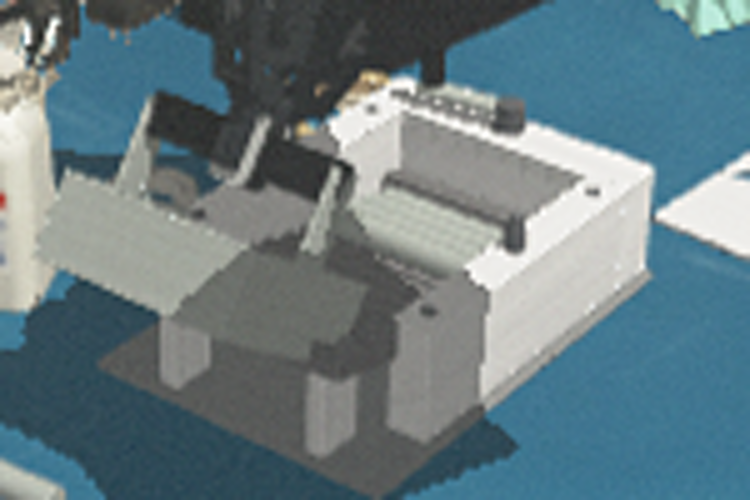

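Scaled: 0.07 m is 7, 0.023 m is 2.3, 0.4 rad is 2.

Emit:
send_path(motion=[[0, 2.3, -1.5, 0, 0, 0, 0], [1, 4.5, -1.2, 0.5, 0, 0, 0], [3.5, 7, 0.5, 1, 0, 0.15, 0], [6, 10, 2, 1.5, -0.05, 0.3, 0], [8.5, 13, 3.5, 2, -0.1, 0.45, 0], [11, 16, 5.5, 2.5, -0.15, 0.6, 0], [12.5, 18, 7, 2.9, -0.2, 0.695, 0], [13.4, 19.15, 7.5, 3.045, -0.21, 0.695, 0], [13.4, 19.15, 7.5, 3.045, -0.21, 0.695, 0], [13.4, 19.15, 7.5, 3.045, -0.21, 0.695, 0]])

```text
time: 8.68
eef_pos: [0.4002, 0.3095, 0.1998]
tcp_rot: [0.013, 1.0, 0.0, -0.001]
contact_force: [-0.4, -0.8, -2.6]
opening: 0.15
finger_force: 78.8
```

```bash
python3 - <<'E'
from h import *
print(go([.40,.31,.0700],down(np.pi/2-.025)))
E
```

```text
(array([1.000e-04, 5.000e-04, 1.298e-01]), array([ 0.0002, -0.0011, -0.0007]))
```

Scaled: 0.1305 m is 13.05, 0.13 m is 13.

Emit:
send_path(motion=[[0, 0, 3, 0, 0, 0, 0], [0, 0, 6, 0, 0, 0, 0], [0, 0, 9, 0, 0, 0, 0], [0, 0, 11, 0, 0, 0, 0], [0, 0, 12, 0, 0, 0, 0], [0, 0, 12.5, 0, 0, 0, 0], [0, 0, 12.8, 0, 0, 0, 0], [0, 0, 13, 0, 0, 0, 0], [0, 0, 13.05, 0, 0, 0, 0], [0, 0, 13.05, 0, 0, 0, 0]])

```text
time: 9.93
eef_pos: [0.4003, 0.3099, 0.0698]
tcp_rot: [0.013, 1.0, 0.0, 0.0]
contact_force: [0.1, -0.3, -2.0]
opening: 0.151
finger_force: 78.7
```

Scaled: -0.14 m is -14, -0.09 m is -9.

Emit:
send_path(motion=[[0, 0, 0.1, 0, 0, 0, 0], [0, 0, 0.1, 0, 0, 0, 0], [0, 0, 0.1, 0, 0, 0, 0.3], [0, 0, 0.1, 0, 0, 0, 0.7], [0, 0, 0.1, 0, 0, 0, 1], [0, 0, 0.1, 0, 0, 0, 1], [0, 0, -4, 0, 0, 0, 1], [0, 0, -9, 0, 0, 0, 1], [0, 0, -14, 0, 0, 0, 1]])

```text
time: 11.05
eef_pos: [0.4, 0.3095, 0.2106]
tcp_rot: [0.013, 1.0, -0.0, -0.001]
contact_force: [1.4, 1.1, -0.1]
opening: 1.0
finger_force: 0.0Traceback (most recent call last):
```

```bash
python3 - <<'E'
from h import *
t=cam("top")
p=t["pixels"][165:220,232:262].astype(int); g=p.mean(2); 
m=((p[...,2]-p[...,0]<40)&(g>90)).astype(np.uint8)*255
k=max(cv2.findContours(m,0,1)[0],key=cv2.contourArea); r=cv2.minAreaRect(k); b=cv2.boxPoints(r)+[232,165]
print(r); P=np.array([ray(t,*q,.012) for q in b]); print(P.round(4)); c=P.mean(0); print(c)
e=[P[i]-P[(i+1)%4] for i in(0,1)]; e=max(e,key=np.linalg.norm); print(np.linalg.norm(e),np.arctan2(e[1],e[0]))
E
```

```text
  File "<stdin>", line 5, in <module>
ValueError: max() iterable argument is empty
```

```bash
python3 - <<'E'
from h import *
t=cam("top"); s=cam("scene")
im=cv2.imread("pics/top0.png")[:,:,::-1]
p=im[165:220,232:262].astype(int); print(p[27,6:22].tolist())
m=((p[...,2]-p[...,0]<40)&(p[...,0]>60)).astype(np.uint8)*255
k=max(cv2.findContours(m,0,1)[0],key=cv2.contourArea); r=cv2.minAreaRect(k); b=cv2.boxPoints(r)+[232,165]
print(r); P=np.array([ray(t,*q,.012) for q in b]); c=P.mean(0); print(c)
e=[P[i]-P[(i+1)%4] for i in(0,1)]; e=max(e,key=np.linalg.norm); print(np.linalg.norm(e),np.arctan2(e[1],e[0]))
q=proj(s,[.619,.2516,.009])[0]; print(q)
# scene now: roller mask near expected
u,v=q.astype(int); p=s["pixels"][v-35:v+35,u-45:u+45].astype(int); m=((p[...,2]-p[...,0]<25)&(p[...,0]>90)).astype(np.uint8)*255
for k in cv2.findContours(m,0,1)[0]:
    if cv2.contourArea(k)>60:
        (cx,cy),wh,a=cv2.minAreaRect(k); print(cx+u-45,cy+v-35,wh,a,ray(s,cx+u-45,cy+v-35,.009))
E
```

```text
[[36, 82, 108], [37, 87, 110], [38, 84, 110], [59, 93, 114], [124, 133, 134], [147, 149, 144], [157, 159, 152], [146, 149, 144], [125, 126, 123], [91, 96, 94], [52, 78, 95], [34, 82, 107], [33, 82, 108], [38, 87, 111], [42, 88, 114], [38, 85, 110]]
((12.585570335388184, 26.984899520874023), (35.04670715332031, 6.140415191650391), 79.99201965332031)
[0.61930462 0.25288458 0.012     ]
0.11208895774587987 0.1809082832165858
[244.57389495 253.37222963]
226.0 280.0 (20.0, 14.0) 0.0 [0.56720322 0.34755349 0.009     ]
270.5 275.5 (23.0, 31.0) 90.0 [0.50620967 0.26229864 0.009     ]
244.26610946655273 253.0197525024414 (38.072723388671875, 6.018681526184082) 24.227745056152344 [0.62072905 0.25122741 0.009     ]
206.44344091415405 230.341628074646 (9.41741943359375, 19.171173095703125) 70.34617614746094 [0.77436077 0.26053358 0.009     ]
282.75 227.75 (16.463865280151367, 22.12331771850586) 30.963756561279297 [0.63843767 0.10271671 0.009     ]
```

```bash
python3 - <<'E'
from h import *
D=down(np.pi/2+.165)
print(go([.620,.2522,.06],D),go([.620,.2522,.004],D))
E
```

```text
(array([-0.2183, -0.0535,  0.1546]), array([ 0.0031,  0.0068, -0.1905])) (array([-0.2179, -0.0537,  0.2106]), array([ 0.0031,  0.0068, -0.1905]))
```

Emit:
send_path(motion=[[-4, -1, 0, 0, 0, -0.2, 1], [-9, -2.2, 0, 0, 0, -0.4, 1], [-14, -3.4, 2, 0, 0, -0.6, 0.8], [-18, -4.5, 6, 0, 0, -0.8, 0.7], [-21, -5.2, 10, 0, 0, -0.95, 0.6], [-21.8, -5.35, 14, 0, 0, -0.95, 0.6], [-21.8, -5.35, 16, 0, 0, -0.95, 0.6], [-21.8, -5.35, 16.5, 0, 0, -0.95, 0.6], [-21.8, -5.35, 16.5, 0, 0, -0.95, 0.6]], grip_n=40)

```text
time: 12.32
eef_pos: [0.6166, 0.2511, 0.0451]
tcp_rot: [-0.082, 0.997, 0.0, 0.0]
contact_force: [-0.2, -0.0, 1.0]
opening: 0.601
finger_force: 0.0
```

```bash
python3 - <<'E'
from h import *
D=down(np.pi/2+.165)
print(go([.620,.2522,.004],D))
E
```

```text
(array([-0.0035,  0.0005,  0.0411]), array([0.0001, 0.0003, 0.0001]))
```

Scaled: 0.041 m is 4.1, 0.035 m is 3.5.

Emit:
send_path(motion=[[-0.35, 0.05, 2, 0, 0, 0, 0.6], [-0.35, 0.05, 3.5, 0, 0, 0, 0.6], [-0.35, 0.05, 4.1, 0, 0, 0, 0.6], [-0.35, 0.05, 4.1, 0, 0, 0, 0.4], [-0.35, 0.05, 4.1, 0, 0, 0, 0], [-0.35, 0.05, 4.1, 0, 0, 0, 0], [-0.35, 0.05, 4.1, 0, 0, 0, 0], [-0.35, 0.05, 4.1, 0, 0, 0, 0], [-0.35, 0.05, 4.1, 0, 0, 0, 0]], grip_n=40)

```text
time: 13.45
eef_pos: [0.6204, 0.2518, 0.0038]
tcp_rot: [-0.082, 0.997, 0.0, 0.0]
contact_force: [-0.6, -0.6, 2.2]
opening: 0.189
finger_force: 39.2
```

Emit:
send_path(motion=[[0, 0, -4, 0, 0, 0, 0], [0, 0, -9, 0, 0, 0, 0], [0, 0, -14, 0, 0, 0, 0], [0, 0, -14, 0, 0, 0, 0]])

```text
time: 13.95
eef_pos: [0.6233, 0.2526, 0.1495]
tcp_rot: [-0.082, 0.997, 0.001, 0.005]
contact_force: [-0.3, -0.4, -0.4]
opening: 0.193
finger_force: 39.1
```

```bash
python3 - <<'E'
from h import *
D=down(np.pi/2+.119)
print(go(cas([0,.115,.13]),D),go(cas([0,.115,.0765]),D))
E
```

```text
(array([ 0.0893, -0.1402,  0.0185]), array([0.001 , 0.0102, 0.0456])) (array([ 0.0899, -0.1402,  0.072 ]), array([0.001 , 0.0102, 0.0456]))
```

Emit:
send_path(motion=[[2, -3, 0, 0, 0, 0.05, 0], [4.5, -7, 0, 0, 0, 0.1, 0], [7, -11, 0, 0, 0, 0.175, 0], [8.8, -13.8, 0.5, 0, 0, 0.23, 0], [8.9, -14, 1.8, 0, 0, 0.23, 0], [8.9, -14, 3.5, 0, 0, 0.23, 0], [8.9, -14, 4.5, 0, 0, 0.23, 0], [8.9, -14, 4.5, 0, 0, 0.23, 0]])

```text
time: 14.95
eef_pos: [0.5543, 0.0998, 0.0964]
tcp_rot: [-0.06, 0.998, 0.0, -0.002]
contact_force: [-1.0, -0.4, -0.9]
opening: 0.191
finger_force: 39.2
```

```bash
python3 - <<'E'
from h import *
D=down(np.pi/2+.119)
print(go(cas([0,.115,.0765]),D))
E
```

```text
(array([-0.0041, -0.0007,  0.0199]), array([ 0.0005, -0.004 ,  0.0006]))
```

Scaled: -0.08 m is -8, -0.03 m is -3.

Emit:
send_path(motion=[[-0.3, 0, 0.8, 0, 0, 0, 0], [-0.3, 0, 1.5, 0, 0, 0, 0], [-0.3, 0, 2, 0, 0, 0, 0], [-0.3, 0, 2, 0, 0, 0, 0], [-0.3, 0, 2, 0, 0, 0, 0.45], [-0.3, 0, 2, 0, 0, 0, 0.45], [-0.3, 0, 2, 0, 0, 0, 0.45], [-0.3, 0, 0.5, 0, 0, 0, 0.45], [-0.3, 0, -3, 0, 0, 0, 0.45], [-0.3, 0, -8, 0, 0, 0, 0.45]])

```text
time: 16.2
eef_pos: [0.5573, 0.0994, 0.1789]
tcp_rot: [-0.059, 0.998, 0.0, -0.002]
contact_force: [0.2, 1.2, 0.4]
opening: 0.45
finger_force: 0.0
```

Emit:
send_path(motion=[[4, 3, -5, 0, 0, 0, 0.6], [8, 6, -5, 0, 0, 0, 1], [12, 10, -5, 0, 0, 0, 1], [15, 15, -5, 0, 0, 0, 1], [15, 20, -5, 0, 0, 0, 1], [15, 25, -5, 0, 0, 0, 1], [15, 25, -5, 0, 0, 0, 1]])

```text
time: 17.08
eef_pos: [0.379, 0.3325, 0.2298]
tcp_rot: [-0.061, 0.998, 0.001, 0.0]
contact_force: [-0.5, -1.5, -0.6]
opening: 0.999
finger_force: 0.0
```

```bash
python3 - <<'E'
from h import *
t=cam("top"); cv2.imwrite("pics/top7.png",cv2.resize(t["pixels"][110:310,130:450,::-1],None,fx=2.5,fy=2.5,interpolation=cv2.INTER_CUBIC))
E
```

```text
(no output)
```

View pics/top7.png

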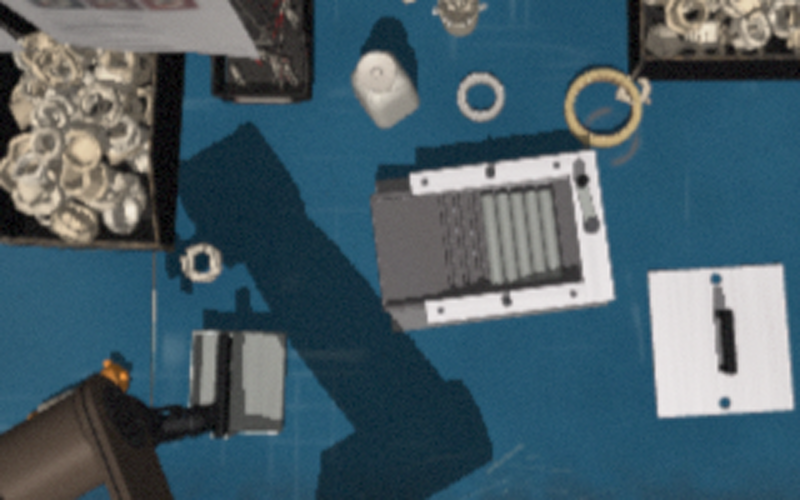

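Five rollers lie packed in the grooves (columns 483–560 in the picture, which is five pitches). The scoop stands upright and empty at (238,380), nothing is loose, and the bystanders are where they were. The cover comes next, so I'll measure it precisely.

```bash
python3 - <<'E'
from h import *
t=cam("top")
p=t["pixels"][205:290,375:460].astype(int); m=((p.min(2)>150)*255).astype(np.uint8)
k=max(cv2.findContours(m,0,1)[0],key=cv2.contourArea); b=cv2.boxPoints(cv2.minAreaRect(k))+[375,205]
P=np.array([ray(t,*q,.006) for q in b]); print(P.round(4),P.mean(0),[np.linalg.norm(P[i]-P[i-1]) for i in(0,1)])
e=max((P[0]-P[1],P[1]-P[2]),key=np.linalg.norm); print("yaw",np.arctan2(e[1],e[0]))
# rails again + pins (dark blobs)
g=cv2.cvtColor(t["pixels"],cv2.COLOR_RGB2GRAY)
def blob(u,v,z,w=6):
    q=255.-g[v-w:v+w+1,u-w:u+w+1]; q=np.clip(q-140,0,None); y,x=np.mgrid[-w:w+1,-w:w+1]; uv=(u+(q*x).sum()/q.sum(),v+(q*y).sum()/q.sum()); print(uv,ray(t,*uv,z).round(4))
blob(416,222,.004,4);blob(420,271,.004,4)
print(g[170:190,318:336]); print(g[222:240,325:343])
print(go([.445,-.295,.1],down(np.pi/2+.052)))
E
```

```text
[[ 0.5332 -0.2044  0.006 ]
 [ 0.5436 -0.3755  0.006 ]
 [ 0.3598 -0.3829  0.006 ]
 [ 0.3495 -0.2135  0.006 ]] [ 0.44652676 -0.29406632  0.006     ] [np.float64(0.18393960165944548), np.float64(0.17141299858849351)]
yaw 0.04036424425791323
(np.float64(415.9913043478261), np.float64(221.16086956521738)) [ 0.5236 -0.2904  0.004 ]
(np.float64(419.611320754717), np.float64(270.75471698113205)) [ 0.3677 -0.2984  0.004 ]
[[ 36  37  33  35  35  34  40  39  35  37  41  35  42  39  40  39  37  36]
 [ 42  38  37  41  31  39  37  41  36  39  36  41  38  34  32  39  40  37]
 [ 39  36  37  37  37  34  32  39  40  40  39  42  37  39  34  37  40  41]
 [ 38  38  44  39  37  36  39  33  40  42  45  46  57  62  64  64  68  70]
 [ 38  37  42  46  51  57  66  54  52  58  75 102 130 142 151 154 158 158]
 [ 69  74  78  96 113 141 140 103  86  96 147 172 195 205 213 216 218 213]
 [158 156 161 172 182 199 180 124 103 120 193 210 217 218 219 220 220 219]
 [216 213 212 215 215 211 146  90  84 111 200 219 219 221 220 220 219 219]
 [218 218 218 220 220 212 127  75  74  91 199 222 222 221 222 223 223 223]
 [220 22
[... 1541 characters left out ...]
7 228 228 228 228 229 227]
 [229 230 229 229 228 224 185 154 162 200 223 227 228 228 227 227 227 227]
 [226 228 229 228 227 228 225 210 219 224 226 225 224 226 222 218 212 208]
 [226 225 226 225 226 226 222 214 210 204 197 197 199 201 184 174 162 151]
 [209 204 201 200 194 202 189 174 162 149 135 133 139 138 127 118 116 114]
 [162 150 143 136 136 135 128 120 116 113 109 114 115 105  98  94  90  84]
 [120 113 112 116 115 105  97  91  87  80  78  81  84  81  79  79  77  77]
 [ 89  83  81  83  80  81  80  76  76  74  77  77  76  76  76  73  77  79]
 [ 76  79  76  71  77  75  73  74  73  77  74  76  74  76  74  78  74  77]]
(array([ 0.0098, -0.6285,  0.1292]), array([-0.0001,  0.0001,  0.0678]))
```

The manual's scale: shifts go in cm and turns go in units of 0.2 rad. Converting my numbers, -0.45 m is -45, -0.1 m is -10, 0.06 rad is 0.3.

Emit:
send_path(motion=[[-3, -5, -2, 0, 0, 0, 1], [-6, -10, -3, 0, 0, 0, 1], [-8, -15.5, -3, 0, 0, 0, 1], [-9, -21, -3, 0, 0, 0.05, 1], [-9, -27, -3, 0, 0, 0.1, 1], [-9, -33, -3, 0, 0, 0.15, 1], [-7.5, -39, -3, 0, 0, 0.2, 1], [-6, -45, -3, 0, 0, 0.25, 1], [-4.5, -51, -2, 0, 0, 0.3, 1], [-3, -57, 1, 0, 0, 0.34, 1]])

```text
time: 18.42
eef_pos: [0.477, -0.2309, 0.2234]
tcp_rot: [-0.024, 1.0, -0.002, 0.002]
contact_force: [0.5, 1.1, 0.4]
opening: 1.002
finger_force: 0.0
```

Emit:
send_path(motion=[[3, -4, 3, 0, 0, 0, 1], [3.5, -5.5, 6, 0, 0, 0, 1], [3.5, -5.5, 6, 0, 0, 0, 1]])

```text
time: 18.8
eef_pos: [0.4426, -0.2841, 0.159]
tcp_rot: [-0.023, 1.0, 0.002, -0.002]
contact_force: [1.1, 0.6, -0.2]
opening: 0.998
finger_force: 0.0
```

```bash
python3 - <<'E'
from h import *
t=cam("top"); print(go([.4457,-.2944,.028],down(np.pi/2+.0513)),ctrl.get_state()["qpos"].round(2))
a,b=ray(t,325.7+.4,178.5+.5,.08),ray(t,332.2+.4,229.8+.5,.08); print(a,b,np.linalg.norm(a-b),(a+b)/2)
E
```

```text
(array([-0.0014, -0.0107,  0.1329]), array([ 0.0016, -0.002 , -0.0037])) [-0.76  0.03  2.   -0.    1.11 -2.38]
[ 0.64965561 -0.00607302  0.08      ] [ 0.49568255 -0.02448221  0.08      ] 0.15506966864986776 [ 0.57266908 -0.01527762  0.08      ]
```

Scaled: 0.131 m is 13.1, 0.125 m is 12.5, -0.004 rad is -0.02.

Emit:
send_path(motion=[[-0.2, -1.05, 4, 0, 0, -0.02, 1], [-0.3, -1.05, 8, 0, 0, -0.02, 1], [-0.3, -1.05, 11, 0, 0, -0.02, 1], [-0.3, -1.05, 12.5, 0, 0, -0.02, 1], [-0.3, -1.05, 13.1, 0, 0, -0.02, 1], [-0.3, -1.05, 13.1, 0, 0, -0.02, 0.4], [-0.3, -1.05, 13.1, 0, 0, -0.02, 0], [-0.3, -1.05, 13.1, 0, 0, -0.02, 0], [-0.3, -1.05, 13.1, 0, 0, -0.02, 0], [-0.3, -1.05, 13.1, 0, 0, -0.02, 0]], grip_n=80)

```text
time: 20.1
eef_pos: [0.4492, -0.2943, 0.0311]
tcp_rot: [-0.027, 1.0, -0.0, -0.0]
contact_force: [-0.9, 0.4, 4.1]
opening: 0.147
finger_force: 80.2
```

Emit:
send_path(motion=[[0, 0, 0, 0, 0, 0, 0], [0, 0, -2, 0, 0, 0, 0], [0, 0, -6, 0, 0, 0, 0], [0, 0, -11, 0, 0, 0, 0], [0, 0, -16, 0, 0, 0, 0], [0, 0, -17, 0, 0, 0, 0], [0, 0, -17, 0, 0, 0, 0]], grip_n=80)

```text
time: 20.98
eef_pos: [0.4484, -0.2933, 0.1987]
tcp_rot: [-0.027, 1.0, 0.001, -0.001]
contact_force: [-0.5, -0.1, -3.0]
opening: 0.149
finger_force: 79.1
```

```bash
python3 - <<'E'
from h import *
D=down(np.pi/2+.119); print(go(cas([0,0,.18]),D))
E
```

```text
(array([-0.1386,  0.2717,  0.0188]), array([ 0.0014, -0.0019, -0.0646]))
```

Emit:
send_path(motion=[[-1.5, 3, 0, 0, 0, 0, 0], [-3.5, 7, 0, 0, 0, -0.1, 0], [-6, 11.5, 0, 0, 0, -0.15, 0], [-8.5, 16, 0, 0, 0, -0.225, 0], [-10.5, 20, 0, 0, 0, -0.325, 0], [-12.2, 23.5, 0, 0, 0, -0.325, 0], [-13.4, 25.8, 0, 0, 0, -0.325, 0], [-14, 27, 0, 0, 0, -0.325, 0], [-14.2, 27.2, 0, 0, 0, -0.325, 0], [-14.2, 27.2, 0, 0, 0, -0.325, 0]])

```text
time: 22.22
eef_pos: [0.5754, -0.0152, 0.1991]
tcp_rot: [-0.059, 0.998, -0.0, -0.001]
contact_force: [0.1, 0.1, -3.8]
opening: 0.147
finger_force: 79.0
```

```bash
python3 - <<'E'
from h import *
D=down(np.pi/2+.119); print(go(cas([.0033,0,.14]),D))
E
```

```text
(array([-0.0001,  0.0011,  0.0591]), array([ 0.    , -0.0024, -0.0001]))
```

Scaled: 0.059 m is 5.9, 0.054 m is 5.4.

Emit:
send_path(motion=[[0, 0.1, 2, 0, 0, 0, 0], [0, 0.1, 4, 0, 0, 0, 0], [0, 0.1, 5.4, 0, 0, 0, 0], [0, 0.1, 5.9, 0, 0, 0, 0], [0, 0.1, 5.9, 0, 0, 0, 0], [0, 0.1, 5.9, 0, 0, 0, 0]])

```text
time: 22.98
eef_pos: [0.5764, -0.0137, 0.142]
tcp_rot: [-0.06, 0.998, -0.0, 0.001]
contact_force: [0.2, 0.0, -3.3]
opening: 0.147
finger_force: 78.9
```

```bash
python3 - <<'E'
from h import *
D=down(np.pi/2+.119); print(go(cas([.0033,0,.14]),D))
t=cam("top"); s=cam("scene"); 
a=cv2.resize(t["pixels"][155:260,270:390,::-1],(480,420),interpolation=cv2.INTER_CUBIC)
cv2.imwrite("pics/hov.png",a); cv2.imwrite("pics/hovs.png",cv2.resize(s["pixels"][130:260,260:410,::-1],(750,560+90-60),interpolation=cv2.INTER_CUBIC))
# cover corners
p=t["pixels"][150:265,270:395].astype(int); m=((p.min(2)>150)*255).astype(np.uint8)
E
```

```text
(array([ 0.0012, -0.0003,  0.002 ]), array([-0.0006,  0.001 ,  0.0005]))
```

View pics/hov.png

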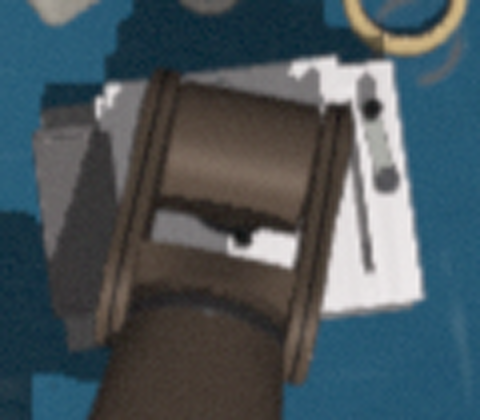

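Emit:
send_path(motion=[[0.1, 0, 0.5, 0, 0, 0, 0], [0.1, 0, 1, 0, 0, 0, 0], [0.1, 0, 1.4, 0, 0, 0, 0], [0.1, 0, 1.7, 0, 0, 0, 0], [0.1, 0, 2, 0, 0, 0, 0], [0.1, 0, 2, 0, 0, 0, 0], [0.1, 0, 2, 0, 0, 0, 0]])

```text
time: 23.95
eef_pos: [0.5749, -0.0137, 0.1212]
tcp_rot: [-0.06, 0.998, -0.0, -0.0]
contact_force: [-0.0, -0.6, -2.6]
opening: 0.151
finger_force: 79.0
```

```bash
python3 - <<'E'
from h import *
s=ctrl.get_state(); print(s["contact_force"],s["wrist_torque"],TY.inv().apply(s["eef_pos"]-TO))
E
```

```text
[-0.04257623 -0.55264628 -2.59495689] [0.02690449 0.03048477 0.00272282] [0.00295073 0.00045127 0.12120455]
```

Scaled: 0.006 m is 0.6, 0.005 m is 0.5.

Emit:
send_path(motion=[[0, 0, 0.1, 0, 0, 0, 0], [0, 0, 0.2, 0, 0, 0, 0], [0, 0, 0.3, 0, 0, 0, 0], [0, 0, 0.4, 0, 0, 0, 0], [0, 0, 0.5, 0, 0, 0, 0], [0, 0, 0.6, 0, 0, 0, 0], [0, 0, 0.6, 0, 0, 0, 0]])

```text
time: 24.82
eef_pos: [0.5749, -0.0139, 0.1151]
tcp_rot: [-0.06, 0.998, -0.0, -0.0]
contact_force: [0.4, -1.8, -3.6]
opening: 0.145
finger_force: 79.0
```

```bash
python3 - <<'E'
from h import *
s=ctrl.get_state(); print(s["contact_force"],s["wrist_torque"],TY.inv().apply(s["eef_pos"]-TO))
E
```

```text
[ 0.43538755 -1.79699816 -3.57727808] [-0.25322249 -0.07152341  0.10453492] [0.00295493 0.00028356 0.11510602]
```

Scaled: -0.0007 m is -0.07, 0.005 m is 0.5.

Emit:
send_path(motion=[[0, -0.07, 0, 0, 0, 0, 0], [0, -0.07, 0.1, 0, 0, 0, 0], [0, -0.07, 0.2, 0, 0, 0, 0], [0, -0.07, 0.3, 0, 0, 0, 0], [0, -0.07, 0.4, 0, 0, 0, 0], [0, -0.07, 0.5, 0, 0, 0, 0], [0, -0.07, 0.5, 0, 0, 0, 0]])

```text
time: 25.7
eef_pos: [0.5747, -0.0143, 0.1099]
tcp_rot: [-0.06, 0.998, 0.0, -0.001]
contact_force: [-0.1, -0.3, -4.5]
opening: 0.148
finger_force: 79.0
```

```bash
python3 - <<'E'
from h import *
s=ctrl.get_state(); print(s["contact_force"],s["wrist_torque"],TY.inv().apply(s["eef_pos"]-TO))
E
```

```text
[-0.07593204 -0.3152662  -4.47960133] [ 0.04835005  0.04795295 -0.00296005] [ 0.0027006  -0.00015497  0.10988047]
```

Clean: the holes are on the pins' straight part. Next I'll lower it the last 4 mm or so.

Emit:
send_path(motion=[[0, 0, 0.1, 0, 0, 0, 0], [0, 0, 0.2, 0, 0, 0, 0], [0, 0, 0.3, 0, 0, 0, 0], [0, 0, 0.35, 0, 0, 0, 0], [0, 0, 0.4, 0, 0, 0, 0], [0, 0, 0.4, 0, 0, 0, 0]])

```text
time: 26.45
eef_pos: [0.5749, -0.0144, 0.1061]
tcp_rot: [-0.06, 0.998, -0.0, -0.0]
contact_force: [0.7, -0.3, -3.1]
opening: 0.146
finger_force: 79.1
```

Emit:
send_path(motion=[[0, 0, 0.05, 0, 0, 0, 0], [0, 0, 0.1, 0, 0, 0, 0], [0, 0, 0.15, 0, 0, 0, 0], [0, 0, 0.15, 0, 0, 0, 0]])

```text
time: 26.95
eef_pos: [0.5749, -0.0144, 0.106]
tcp_rot: [-0.06, 0.998, -0.0, -0.0]
contact_force: [-5.0, 0.8, 5.7]
opening: 0.144
finger_force: 80.3
```

Scaled: -0.11 m is -11, -0.06 m is -6.

Emit:
send_path(motion=[[0, 0, 0, 0, 0, 0, 0.3], [0, 0, 0, 0, 0, 0, 0.7], [0, 0, 0, 0, 0, 0, 1], [0, 0, 0, 0, 0, 0, 1], [0, 0, -2, 0, 0, 0, 1], [0, 0, -6, 0, 0, 0, 1], [0, 0, -11, 0, 0, 0, 1], [0, 0, -11, 0, 0, 0, 1]], grip_n=25)

```text
time: 27.95
eef_pos: [0.5783, -0.0149, 0.2223]
tcp_rot: [-0.06, 0.998, -0.002, 0.006]
contact_force: [-0.0, 0.4, -0.3]
opening: 1.002
finger_force: 0.0
```

```bash
python3 - <<'E'
from h import *
print(go(cas([.052,-.112,.15]),down(.119)))
s=cam("scene");crop(s,"sc8",260,150,410,260,5)
E
```

```text
(array([-0.0448, -0.1105,  0.0733]), array([0.006 , 0.0124, 1.5714]))
```

View pics/sc8.png

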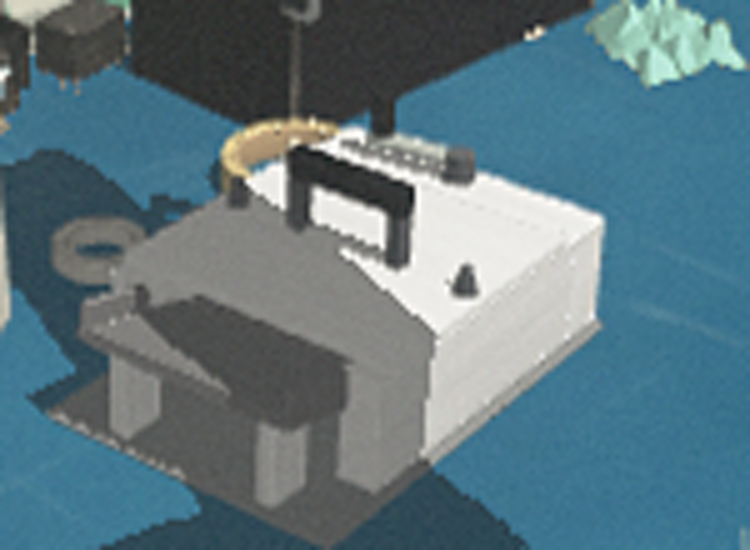

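The cover sits level on the rails with both pins showing through, at (465,280) and (238,190). The latch knob is at (382,115).

Scaled: -0.11 m is -11, -0.1 m is -10, 1.571 rad is 7.855.

Emit:
send_path(motion=[[-0.5, -1.2, 0, 0, 0, 0.85, 1], [-1, -2.4, 0, 0, 0, 1.7, 1], [-1.5, -3.6, 0, 0, 0, 2.55, 1], [-2, -5, 0, 0, 0, 3.4, 0.8], [-2.5, -6.4, 0, 0, 0, 4.25, 0.6], [-3, -7.8, 0, 0, 0, 5.1, 0.5], [-3.5, -9, 1, 0, 0, 5.95, 0.5], [-4, -10, 3, 0, 0, 6.8, 0.5], [-4.5, -11, 5, 0, 0, 7.5, 0.5], [-4.8, -11, 6, 0, 0, 7.855, 0.5]])

```text
time: 29.25
eef_pos: [0.6343, -0.1181, 0.1516]
tcp_rot: [0.665, 0.747, -0.001, -0.002]
contact_force: [-0.7, 0.2, 0.0]
opening: 0.498
finger_force: 0.0
```

Emit:
send_path(motion=[[0, 0, 0, 0, 0, 0, 0.5], [0, 0, 0, 0, 0, 0, 0.5]])

```text
time: 29.5
eef_pos: [0.6355, -0.1177, 0.1545]
tcp_rot: [0.663, 0.748, -0.0, -0.0]
contact_force: [0.3, 0.7, 0.3]
opening: 0.498
finger_force: 0.0
```

```bash
python3 - <<'E'
from h import *
print(go(cas([.052,-.112,.100]),down(.119)))
E
```

```text
(array([-0.002 ,  0.0013,  0.0545]), array([-0.0011, -0.0002,  0.0014]))
```

```bash
python3 - <<'E'
from h import *
t=cam("top")
for u,v,z in((362.75,181.75,.12),(366.5,199.75,.091)): print(TY.inv().apply(ray(t,u,v,z)-TO))
E
```

```text
[ 0.05140727 -0.10454253  0.12      ]
[ 0.00016995 -0.11172039  0.091     ]
```

Scaled: 0.0545 m is 5.45, 0.0055 m is 0.55.

Emit:
send_path(motion=[[0.55, 0.07, 2, 0, 0, 0, 0.5], [0.55, 0.07, 4, 0, 0, 0, 0.5], [0.55, 0.07, 5, 0, 0, 0, 0.5], [0.55, 0.07, 5.45, 0, 0, 0, 0.5], [0.55, 0.07, 5.45, 0, 0, 0, 0.3], [0.55, 0.07, 5.45, 0, 0, 0, 0], [0.55, 0.07, 5.45, 0, 0, 0, 0], [0.55, 0.07, 5.45, 0, 0, 0, 0]], grip_n=22)

```text
time: 30.55
eef_pos: [0.6391, -0.1121, 0.1009]
tcp_rot: [0.664, 0.748, 0.003, 0.004]
contact_force: [10.0, 1.6, -6.9]
opening: 0.148
finger_force: 24.1
```

Emit:
send_path(motion=[[0, 0, 0, 0, 0, 0, 0], [0.79, -0.18, 0, 0, 0, 0, 0], [1.74, -0.59, 0, 0, 0, 0, 0], [2.6, -1.17, 0, 0, 0, 0, 0], [3.32, -1.91, 0, 0, 0, 0, 0], [3.88, -2.79, 0, 0, 0, 0, 0]])

```text
time: 31.3
eef_pos: [0.6083, -0.0711, 0.101]
tcp_rot: [0.664, 0.747, 0.009, 0.002]
contact_force: [14.7, 18.9, -6.6]
opening: 0.151
finger_force: 24.2
```

Emit:
send_path(motion=[[0, 0, 0, 0, 0, 0, 0.35], [0, 0, 0, 0, 0, 0, 0.35], [0, 0, 0, 0, 0, 0, 0.35]])

```text
time: 31.68
eef_pos: [0.6036, -0.0779, 0.1006]
tcp_rot: [0.664, 0.748, -0.0, 0.0]
contact_force: [0.3, -0.6, -0.8]
opening: 0.35
finger_force: 0.0
```

```bash
python3 - <<'E'
from h import *
s=ctrl.get_state(); print(s["contact_force"],TY.inv().apply(s["eef_pos"]-TO),go(cas([-.0095,-.058,.1]),down(.119)))
c=cam("scene"); crop(c,"sc9",290,150,400,230,6)
E
```

```text
[ 0.25385851 -0.56752563 -0.76105625] [ 0.02386656 -0.06667823  0.1005941 ] (array([ 0.0087, -0.0334,  0.0006]), array([-0.    ,  0.0007, -0.0005]))
```

View pics/sc9.png

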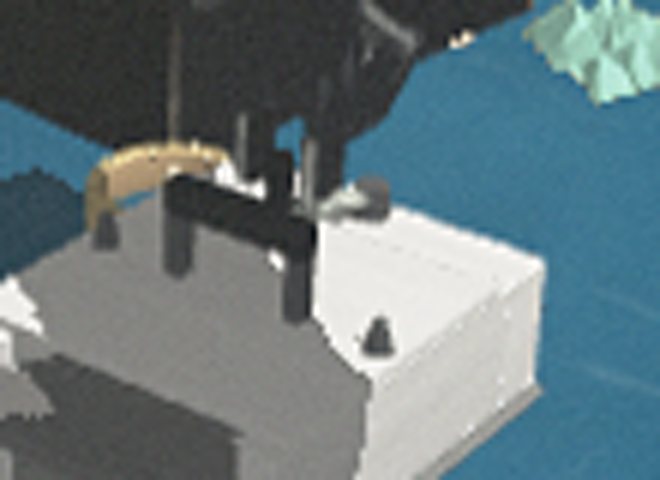

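The knob sits between the open fingers at (280,175), and the cover hasn't moved. I'll push the knob round to its stop with the +x finger.

Scaled: -0.035 m is -3.5, -0.033 m is -3.3.

Emit:
send_path(motion=[[0.4, -0.6, 0, 0, 0, 0, 0.35], [0.7, -1.2, 0, 0, 0, 0, 0.35], [0.8, -1.8, 0, 0, 0, 0, 0.35], [0.87, -2.4, 0, 0, 0, 0, 0.35], [0.87, -2.9, 0, 0, 0, 0, 0.35], [0.87, -3.3, 0, 0, 0, 0, 0.35], [0.87, -3.5, 0, 0, 0, 0, 0.35], [0.87, -3.5, 0, 0, 0, 0, 0.35]])

```text
time: 32.72
eef_pos: [0.5721, -0.072, 0.1003]
tcp_rot: [0.664, 0.747, 0.005, 0.005]
contact_force: [17.2, 4.7, -9.8]
opening: 0.355
finger_force: 8.5
```

Emit:
send_path(motion=[[0, -0.1, 0, 0, 0, 0, 0.35], [0, -0.2, 0, 0, 0, 0, 0.35], [0, -0.3, 0, 0, 0, 0, 0.35], [0, -0.3, 0, 0, 0, 0, 0.35]])

```text
time: 33.22
eef_pos: [0.5718, -0.0721, 0.1004]
tcp_rot: [0.664, 0.747, 0.007, 0.008]
contact_force: [24.9, 6.3, -16.1]
opening: 0.348
finger_force: 12.6
```

Emit:
send_path(motion=[[0, 0.3, 0, 0, 0, 0, 0.35], [0, 0.8, 0, 0, 0, 0, 0.4], [0, 0.8, -1, 0, 0, 0, 0.4], [0, 0.8, -5, 0, 0, 0, 0.4], [0, 0.8, -10, 0, 0, 0, 0.4], [-5, 0.8, -14, 0, 0, 0, 0.4], [-11, 0.8, -14, 0, 0, 0, 0.4], [-17, 0.8, -14, 0, 0, 0, 0.4], [-23, 0, -14, 0, 0, 0, 0.4], [-28, 0, -14, 0, 0, 0, 0.4]])

```text
time: 34.48
eef_pos: [0.5968, -0.3535, 0.2409]
tcp_rot: [0.664, 0.747, -0.001, -0.0]
contact_force: [-0.1, -0.3, 0.3]
opening: 0.403
finger_force: 0.0
```

Emit:
send_path(motion=[[0, 0, 0, 0, 0, 0, 0.4], [0, 0, 0, 0, 0, 0, 0.4], [0, 0, 0, 0, 0, 0, 0.4]])

```text
time: 34.85
eef_pos: [0.5979, -0.3495, 0.2405]
tcp_rot: [0.663, 0.748, -0.0, -0.0]
contact_force: [0.1, -0.4, -0.1]
opening: 0.399
finger_force: 0.0
```

```bash
python3 - <<'E'
from h import *
t=cam("top"); cv2.imwrite("pics/fin.png",cv2.resize(t["pixels"][110:300,190:450,::-1],None,fx=3,fy=3,interpolation=cv2.INTER_CUBIC))
E
```

```text
(no output)
```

View pics/fin.png

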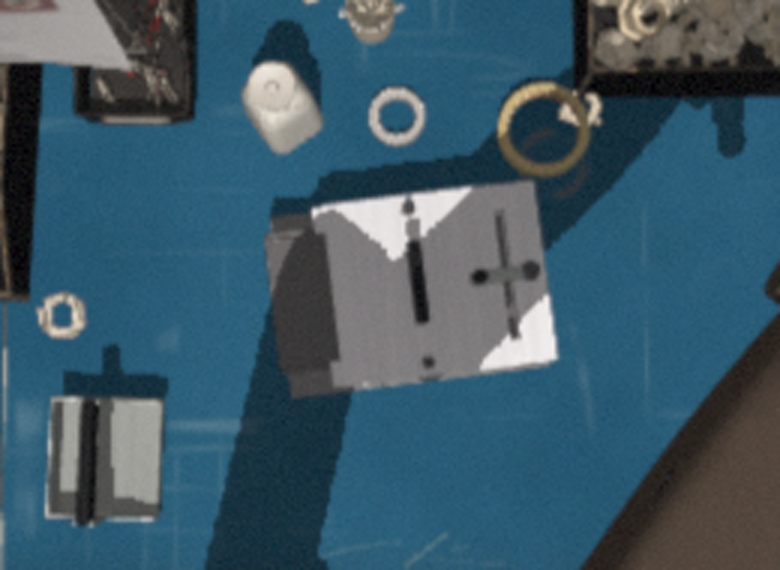

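The latch bar lies over the cover, with the knob at (480,277) and the pivot at (531,270). The cover is seated, the scoop is upright and the bystanders haven't moved. I'll check the latch angle, then hand in.

```bash
python3 - <<'E'
from h import *
t=cam("top")
k,p=[TY.inv().apply(ray(t,u,v,z)-TO) for u,v,z in((350,202.3,.12),(367,200,.091))]
a=np.arctan2(*(k-p)[1::-1]); print(k,p,a)
if a>1.5: print(ctrl.sign_off())
E
```

```text
[-0.00324952 -0.06017283  0.12      ] [-0.00075199 -0.11309177  0.091     ] 1.6179567239594013
the job is handed in; nothing more can be done
None
```

I handed the job in after about 35 s of the 208 s allowed: all five rollers are in the grooves, the cover is seated over the pins with the latch fully closed (measured about 1.6 rad), the empty scoop is upright on the bench, and the bottle, gauge and tape are where they were.

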